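Click the vial turntable on by three notches and lock it

TASK

Advance the vial turntable by exactly three clicks: push its thumb lever sideways, counter-clockwise seen from above, with a light push, one notch at a time, letting it rest about a second in each notch before the next, and never beyond the third click. Then press the locking plunger down until it is fully home, keep a firm but moderate push of about 12 newtons on it for a second, and let go. Leave the loose vials and tube beside it standing where they are.

Things in the scene. Friction and masses are not known exactly. Their poses are not given: they have to be found in the camera images.
- index_base: fixed aluminium base plate of the turntable, 185 x 185 x 10 mm, flat on the table. Origin on the table straight under the turntable's pivot; z up; x points from the pivot to the small grey detent housing, away from the lever. The plate reaches from x -110 to +75 and y -120 to +65 mm. Eight thin dark ribs on it, one for each notch, lie under the lever's tip
- pivot (a point): point on the turntable's upright axis, 10 mm above the table. The white disc (46 mm radius, top 33 mm above the table) carries three capped vials that turn with it (tops 84 mm up, within 41 mm of the axis). The lever, one piece with it, turns 42 degrees, in the base's frame from 21 degrees on the +y side of the -x axis to 21 degrees on its -y side; counter-clockwise moves the tab towards -y
- thumb_tab (a point): centre of the black upright thumb tab at the lever's end, 80 mm from the pivot axis, 46 mm above the table. The tab is 16 mm along the lever, 8 mm thick across it (the way it is pushed) and reaches from 32 to 60 mm above the table; the steel bar below it is 10 mm wide, 27 to 33 mm above the table. At the start it is in one of the first three notches
- detent (a point): the spring roller behind the turntable, 55 mm from the pivot, 23 mm above the table. It clicks into eight notches 6 degrees apart (8.4 mm at the tab); hard stops at the first and last. Pushed at the tab, the lever takes about 5 N to leave a notch; half-way the resistance fails and, a little past that, it snaps on by itself into the next notch and stays. More than 15 N on the lever is too much
- plunger_top (a point): centre of the top face of the locking plunger, a black round knob, 24 mm diameter (top face 20 mm), 14 mm high, on a dark steel bush, 92 mm from the pivot on the base's -y side. When up, its top is 72 mm above the table. It slides straight down 8 mm to a hard stop, takes about 4 N to slide and stays where it is left. More than 20 N on it is too much
- vial_1: loose capped glass vial, 22 mm diameter, 51 mm high, standing on the table just beyond the base plate's -y edge; origin at the centre of its underside; to be left alone
- vial_2: another such loose vial with another cap, standing there too; origin at the centre of its underside; to be left alone
- tube_50: loose standing tube with a wide cap, 34 mm diameter, 110 mm high, standing there too; origin at the centre of its underside; to be left alone

How it is judged:
By the outcome, as a careful person would: the job done as asked, in the order asked, and still so for the second after the job is handed in, with the robot touching nothing.
It also fails if it takes over 62 s, if anything falls off the work surface, if the arm or the gripper's body presses on something with over 40 N, if the wrist force passes 120 N, or if a joint passes its speed limit or range.

ROBOT

A 6-joint arm with a two-finger parallel gripper is mounted at the origin on a cart in front of the work surface, level with it; the furniture and walls round the work are solid. World frame = base frame: x ahead of the robot, y to its left, z up, the work surface at z = 0. Lengths are in m, angles in degrees, forces in N, time in s.
With the tool pointing down it reaches from about 0.275 to 0.825 m from the base axis. Payload 4.9 kg.
Tool frame: the origin (TCP) lies midway between the tips of the shut fingers; the grasp point (between the pads) lies 19 mm behind it; z points along the fingers, x is the direction in which the jaws open and shut, and the axes are right-handed (so a half turn about z gives the same grasp; the last joint's range is limited). The gripper opens to 85 mm and grips with 20 to 120 N. Pads are 22 mm wide; open, the fingers measure 114 mm over their backs; the gripper's body (76 mm by 85 mm) begins 54 mm behind the grasp point. The pads swing forward as they close: fully open they stand 13 mm farther back than shut.
Start: joints at [-78.507, 18.69, -11.035, 60.275, 0, 82.311], TCP at [0.181, -0.519, 0.231] pointing down, gripper open.
Joint ranges: [-152.03, 152.03], [-55.5, 102.48], [-74.3, 77.21], [-110.64, 120.58], [-84.22, 78.4], [-180, 180]. Speed limits (degrees/s): [147.25, 147.25, 180, 180, 180, 180].

INTERFACE

Orientations are given as a 3x3 rotation matrix whose columns are the frame's x, y, z axes.
In Python, from station import manip gives the robot as it stands. Calls block until the motion is done:
- manip.movep(position, orientation): joint-space move of the TCP to a pose.
- manip.move_straight(position, vel=0.15, orientation=None, threshold=None): straight line of the TCP; orientation=None keeps the orientation; vel is the mean speed in m/s. With threshold (N) it stops when the force on the tool has changed by that much, and returns True; else False.
- manip.move_joints(angles): joint-space move.
- manip.move_gripper(opening): finger opening in m; the grip force is fixed at half the most; returns when the fingers have stopped.
- manip.hold(seconds).
- manip.inverse_kinematics(position, orientation): joint angles nearest the present ones, or None.
- manip.capture(name): name is "scene" or "top"; returns a dict with "img" (400x640x3 uint8, red, green, blue), "fx", "fy", "cx", "cy" (pixels), "distortion" ([k1, k2, p1, p2, k3] as OpenCV has them; the pictures are not rectified), "T" (4x4, takes a point from camera to world coordinates). Camera axes: x right, y down, z forward; pixel columns grow to the right and rows downward; lengths in m; the calibration is good to about 2 mm. A picture is of the moment at which its call begins. There is no depth.
A pose or a line that the arm cannot do raises manip.IKError and nothing moves.
- manip.sign_off(): hands the job in, once; it reports no verdict.
Trained networks look in the newest picture that a camera, given by its name, has taken for a name from the list of things; names that differ only in an ending like _2 or _b are one class to them, and where a whole thing is asked for, a point or a joint stands for the part that bears it (a point fixed in the world has none). Each returns a list of dicts, best first, with "confidence" (0 to 1); they miss things now and then, are a little off and sometimes report something else, mostly with a low value. They report only what shows in the picture. A call takes as long as a camera call.
- manip.search_frame(camera, target): "extent" ([centre column, centre row, width, height] in pixels, round what is visible of it).
- manip.outline_of(camera, target): "pixels" (400x640 bool, what is visible of it) and "extent" ([centre column, centre row, width, height] in pixels, round what is visible of it).
- manip.spot_point(camera, target): "point" ([row, column] in pixels: a listed point, or the origin of a listed thing).
Readings, each from a call of its own:
- manip.current_time(): time.
- manip.current_joints(): joint angles.
- manip.current_joint_velocities(): joint speeds.
- manip.current_joint_efforts(): joint torques, N m.
- manip.current_tool_pos(): TCP position.
- manip.current_tool_rot(): TCP orientation.
- manip.current_ft_force(): force on the tool from outside, world axes, zero at the start.
- manip.current_torque(): the same for the moment, N m.
- manip.current_opening(): finger opening in m.
Only numpy, scipy, OpenCV 4.12 (cv2) and the standard library are available. Lean on these libraries where they do the work, as an engineer would, in place of code of your own. Each camera call takes 0.05 s, during which the arm holds its last target.

## Working session

There is one attempt and no reset: what is moved stays moved. The work goes in short steps, each a Python script; the robot and the scene stay as the last script left them, time stands still between calls to the robot, and variables do not carry over. Pictures are saved under pics/ and viewed, and the job is handed in when it is done.

```bash
mkdir -p pics; ls; python3 - <<'E'
from station import manip
import cv2
for c in ("scene","top"):
    d=manip.capture(c); cv2.imwrite(f"pics/{c}0.png",d["img"][:,:,::-1])
    print(c,d["fx"],d["fy"],d["cx"],d["cy"],d["distortion"]);print(d["T"].round(4).tolist())
    for t in ("index_base","pivot","thumb_tab","detent","plunger_top","vial_1","vial_2","tube_50"):
        print(t,[(list(map(lambda v:round(float(v),1),r["point"])),round(r["confidence"],2)) for r in manip.spot_point(c,t)[:3]])
print(manip.current_time(), manip.current_opening(), manip.current_ft_force())
E
```

```text
pics
scene 511.24446297095506 511.24446297095506 317.3981656182864 194.91447506761511 [-0.07901355  0.          0.          0.          0.        ]
[[-0.815, -0.4336, 0.3844, 0.21], [-0.5792, 0.5892, -0.5633, 0.3824], [0.0178, -0.6818, -0.7314, 0.6728], [0.0, 0.0, 0.0, 1.0]]
index_base [([214.0, 299.0], 0.9)]
pivot [([212.4, 301.2], 0.95)]
thumb_tab [([218.1, 338.9], 0.82)]
detent [([196.2, 275.2], 0.8)]
plunger_top [([153.4, 323.8], 0.59)]
vial_1 [([160.8, 316.4], 0.7), ([163.2, 342.7], 0.66)]
vial_2 [([160.8, 316.4], 0.7), ([163.2, 342.7], 0.66)]
tube_50 [([178.2, 373.1], 0.55)]
top 368.5865159208602 368.5865159208602 318.44712307915944 202.02961865911018 [-0.03436491  0.          0.          0.          0.        ]
[[-0.0236, -0.9912, 0.1304, 0.423], [-0.9997, 0.0232, -0.0047, -0.1033], [0.0016, -0.1305, -0.9915, 0.9262], [0.0, 0.0, 0.0, 1.0]]
index_base [([195.7, 304.8], 0.81)]
pivot [([196.8, 307.2], 0.9)]
thumb_tab [([228.1, 306.0], 0.8)]
detent [([175.3, 300.5], 0.72)]
plunger_top [([184.5, 342.8], 0.6)]
vial_1 [([170.3, 358.9], 0.58), ([190.9, 365.1], 0.53)]
vial_2 [([170.3, 358.9], 0.58), ([190.9, 365.1], 0.53)]
tube_50 [([212.2, 368.8], 0.8), ([171.5, 359.9], 0.49)]
0.9 0.0854295918462525 [ 0.27023652 -0.11237531  1.05474961]
```

```bash
python3 - <<'E'
import cv2
a=cv2.imread("pics/scene0.png");b=cv2.imread("pics/top0.png")
cv2.imwrite("pics/s0c.png",cv2.resize(a[100:270,220:430],None,fx=3.5,fy=3.5,interpolation=cv2.INTER_CUBIC))
cv2.imwrite("pics/t0c.png",cv2.resize(b[130:270,240:410],None,fx=4.2,fy=4.2,interpolation=cv2.INTER_CUBIC))
E
```

```text
(no output)
```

View pics/s0c.png

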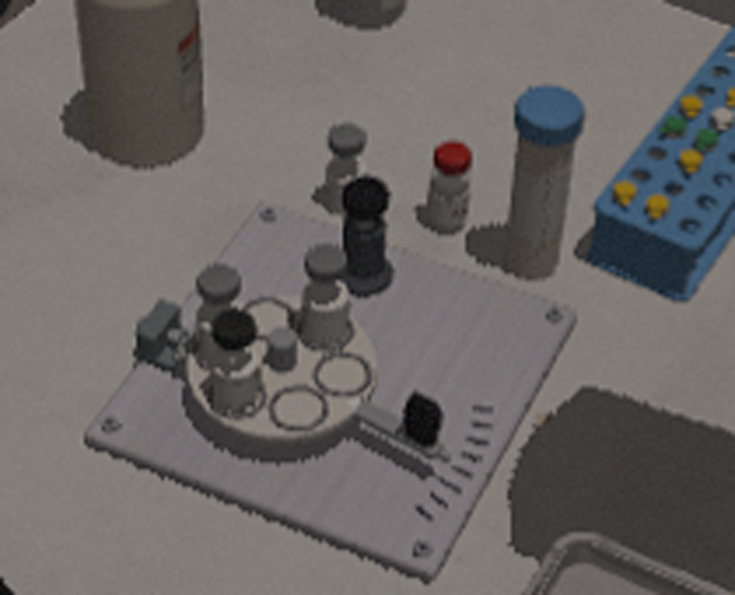

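View pics/t0c.png

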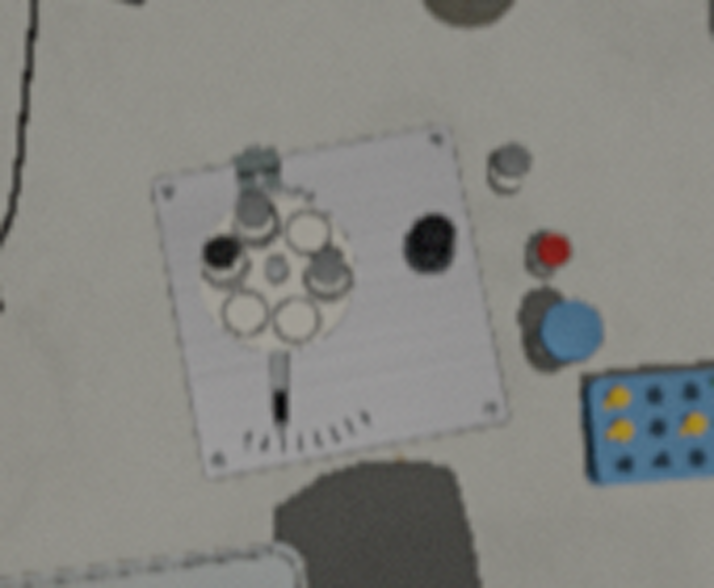

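View pics/scene0.png

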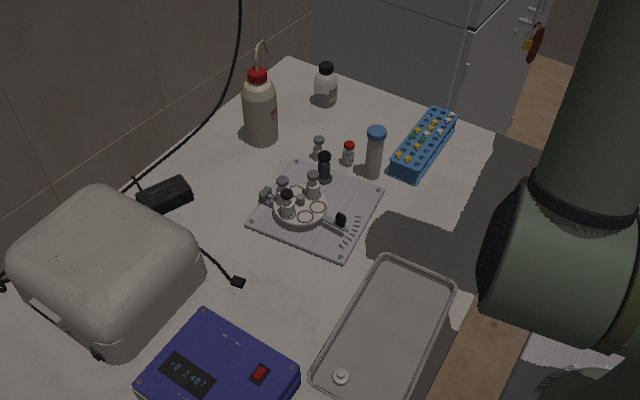

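```bash
cat > geo.py <<'E'
import numpy as np, cv2
from scipy.optimize import least_squares
def proj(d,P):
    T=np.linalg.inv(d["T"]); K=np.array([[d["fx"],0,d["cx"]],[0,d["fy"],d["cy"]],[0,0,1.]])
    r,_=cv2.Rodrigues(T[:3,:3])
    return cv2.projectPoints(np.asarray(P,float).reshape(-1,1,3),r,T[:3,3],K,np.array(d["distortion"]))[0].reshape(-1,2)
def b2w(p,P):
    x,y,a=p[:3]; P=np.atleast_2d(P); c,s=np.cos(a),np.sin(a)
    return np.c_[x+c*P[:,0]-s*P[:,1], y+s*P[:,0]+c*P[:,1], P[:,2]]
def tab(ang,z=.046,r=.08):  # ang: deg toward -y positive from -x axis
    a=np.radians(ang); return [-r*np.cos(a),-r*np.sin(a),z]
E
cat > fit.py <<'E'
from station import manip
from geo import *
ds={c:manip.capture(c) for c in("scene","top")}
obs={"scene":{"pivot":(301.2,212.4),"thumb_tab":(338.9,218.1),"detent":(275.2,196.2),"plunger_top":(323.8,153.4)},
"top":{"pivot":(307.2,196.8),"thumb_tab":(306,228.1),"detent":(300.5,175.3),"plunger_top":(342.8,184.5)}}
cor=[(.075,.065,.01),(.075,-.12,.01),(-.11,-.12,.01),(-.11,.065,.01)]
cs=np.array([(87,438),(265,203),(577,318),(430,578)])/3.5+(220,100)
ct=np.array([(155,178),(446,125),(508,418),(208,475)])/4.2+(240,130)
def res(p,full=False):
    out={}
    for c,cc in(("scene",cs),("top",ct)):
        o=obs[c]
        P=cor+[(0,0,.01),(.055,0,.023),(0.092*np.sin(p[4]),-.092*np.cos(p[4]),.072),tab(np.degrees(p[3]))]
        m=np.vstack([cc,[o["pivot"],o["detent"],o["plunger_top"],o["thumb_tab"]]])
        out[c]=proj(ds[c],b2w(p,P))-m
    if full:return out
    return np.concatenate([v.ravel() for v in out.values()])
s=least_squares(res,[.42,-.08,0.2,-.1,0],loss="soft_l1")
print("x,y",s.x[:2],"yaw,lever,plunger angles",np.degrees(s.x[2:]))
for c,v in res(s.x,True).items(): print(c,v.round(1).tolist())
for n,P in (("tab",tab(np.degrees(s.x[3]))),("tab@-9",tab(-9)),("plunger",(0.092*np.sin(s.x[4]),-.092*np.cos(s.x[4]),.072)),("pl0",(0,-.092,.072))): print(n,b2w(s.x,P).round(4))
np.save("base.npy",s.x)
# ground points for loose items, z=0
for n,a,b in (("tube",(373.1,178.2),(368.8,212.2)),("v",(316.4,160.8),(358.9,170.3)),("v",(342.7,163.2),(365.1,190.9))):
    f=lambda q:np.r_[proj(ds["scene"],[q[0],q[1],0])[0]-a,proj(ds["top"],[q[0],q[1],0])[0]-b]
    q=least_squares(f,[.4,-.2]); print(n,q.x.round(4),q.fun.round(1))
print(manip.current_time())
E
python3 fit.py
```

```text
x,y [ 0.55726909 -0.07689274] yaw,lever,plunger angles [ 8.98742821 -9.17748105  1.91980277]
scene [[-1.6, -1.9], [-0.7, -1.2], [0.9, -1.6], [0.4, -0.5], [-0.6, 0.4], [-2.8, 0.6], [-0.4, -0.1], [1.5, 2.4]]
top [[-1.2, 0.2], [1.1, 0.1], [0.5, 1.9], [-1.5, 1.8], [-1.1, 0.1], [1.6, -0.6], [0.7, 0.4], [0.1, -0.2]]
tab [[ 0.4773 -0.0766  0.046 ]]
tab@-9 [[ 0.4773 -0.0769  0.046 ]]
plunger [[ 0.5747 -0.1672  0.072 ]]
pl0 [[ 0.5716 -0.1678  0.072 ]]
tube [ 0.5092 -0.2339] [-1.5 -1.5 -0.   2.7]
v [ 0.6206 -0.211 ] [-0.5 -1.7 -0.8  1.5]
v [ 0.5715 -0.2295] [-0.2  1.   0.9 -0.4]
1.0
```

```bash
python3 - <<'E'
from station import manip
import numpy as np
print(manip.current_tool_rot().round(3).tolist(), manip.current_joints())
for ph in (0,90,180,-90):
    c,s=np.cos(np.radians(ph)),np.sin(np.radians(ph)); R=np.array([[c,s,0],[s,-c,0],[0,0,-1]])
    for p in ((.477,-.04,.2),(.477,-.045,.042),(.573,-.167,.07)):
        q=manip.inverse_kinematics(p,R); print(ph,p,None if q is None else np.round(q,1))
print(manip.current_time())
E
```

```text
[[0.329, -0.944, 0.0], [-0.944, -0.329, 0.0], [-0.0, -0.0, -1.0]] [-7.85082290e+01  1.86887907e+01 -1.10342870e+01  6.02772683e+01
  9.67462090e-04  8.23109507e+01]
0 (0.477, -0.04, 0.2) [-13.6  12.6 -24.2  53.2   0.   76.4]
0 (0.477, -0.045, 0.042) [-14.2  24.3 -35.2  30.5   0.   75.8]
0 (0.573, -0.167, 0.07) [-23.3  32.  -15.6  42.4   0.   66.7]
90 (0.477, -0.04, 0.2) [-13.6  12.6 -24.2  53.2   0.  -13.6]
90 (0.477, -0.045, 0.042) [-14.2  24.3 -35.2  30.5   0.  -14.2]
90 (0.573, -0.167, 0.07) [-23.3  32.  -15.6  42.4   0.  -23.3]
180 (0.477, -0.04, 0.2) [ -13.6   12.6  -24.2   53.2    0.  -103.6]
180 (0.477, -0.045, 0.042) [ -14.2   24.3  -35.2   30.5    0.  -104.2]
180 (0.573, -0.167, 0.07) [ -23.3   32.   -15.6   42.4    0.  -113.3]
-90 (0.477, -0.04, 0.2) [-13.6  12.6 -24.2  53.2   0.  166.4]
-90 (0.477, -0.045, 0.042) [-14.2  24.3 -35.2  30.5   0.  165.8]
-90 (0.573, -0.167, 0.07) [-23.3  32.  -15.6  42.4   0.  156.7]
1.0
```

View pics/top0.png

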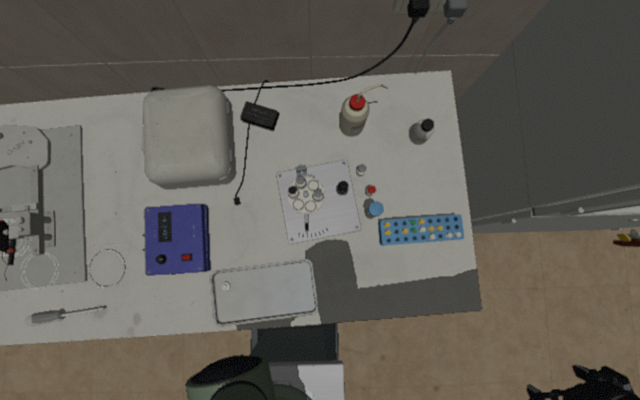

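The pictures show the turntable near (307,197) in `top`. Its lever tip is over the third rib from the left, and the fit agrees at −9.2°. The plunger is at (343,185), with the loose vials and tube to its right. I'll bring the shut gripper to the +y side of the tab.

```bash
cat > h.py <<'E'
from station import manip
import numpy as np, cv2
from geo import *
def R(ph):
    c,s=np.cos(np.radians(ph)),np.sin(np.radians(ph)); return np.array([[c,s,0],[s,-c,0],[0,0,-1]])
def snap(tag,boxes={"scene":(220,100,430,270),"top":(240,130,410,270)}):
    ims=[]
    for c,(x0,y0,x1,y1) in boxes.items():
        d=manip.capture(c); im=d["img"][:,:,::-1][y0:y1,x0:x1]
        ims.append(cv2.resize(im,(390,int(390*im.shape[0]/im.shape[1])),interpolation=cv2.INTER_CUBIC))
    h=max(i.shape[0] for i in ims)
    ims=[cv2.copyMakeBorder(i,0,h-i.shape[0],0,10,cv2.BORDER_CONSTANT) for i in ims]
    cv2.imwrite(f"pics/{tag}.png",np.hstack(ims))
def f(n=5): return np.mean([manip.current_ft_force() for _ in range(n)],0)
E
python3 - <<'E'
from h import *
manip.move_gripper(0.0); print(manip.current_opening(), manip.current_time())
manip.movep([.477,-.035,.15],R(0)); print(manip.current_time())
manip.move_straight([.477,-.042,.043],vel=.1); manip.hold(.2)
print(manip.current_tool_pos(),manip.current_time())
for i in range(4):
    print(manip.current_ft_force(),manip.current_time())
snap("a1"); print(manip.current_time())
E
```

```text
0.0001318230926228001 1.7667
3.825
[ 0.47740718 -0.04204845  0.04349218] 5.25
[-0.55151023  0.53710866  0.89564019] 5.25
[-0.55151023  0.53710866  0.89564019] 5.25
[-0.55151023  0.53710866  0.89564019] 5.25
[-0.55151023  0.53710866  0.89564019] 5.25
5.35
```

View pics/a1.png

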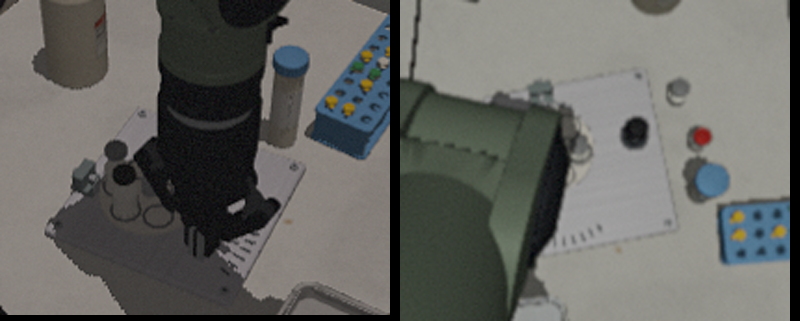

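The pictures show the shut fingers at about (205,240) in the left crop, next to the tab on its +y side and clear of everything. I'll move a little outward and up for more clearance over the vials, then feel for contact.

```bash
python3 - <<'E'
from h import *
manip.move_straight([.471,-.050,.048],vel=.05); manip.hold(.2)
f0=manip.current_ft_force(); print(f0)
hit=manip.move_straight([.471,-.072,.048],vel=.01,threshold=1.5)
p=manip.current_tool_pos(); print(hit,p,manip.current_ft_force()-f0,manip.current_time())
manip.hold(.1); print(manip.current_tool_pos(),manip.current_ft_force()-f0,manip.current_time())
np.save("f0.npy",f0)
E
```

```text
[ 0.15538585 -0.63873934 -0.13140069]
True [ 0.47072507 -0.0636114   0.04772173] [0.75720492 2.22284518 0.23746533] 7.2833
[ 0.47037443 -0.06350455  0.04746693] [0.12077    0.93813438 0.71383796] 7.3833
```

```bash
cat >> h.py <<'E'
piv=np.load("base.npy")[:2]
P0=np.array([.471,-.0631,.048]); f0=np.load("f0.npy")
def pose(al):
    a=np.radians(al); c,s=np.cos(a),np.sin(a); d=P0[:2]-piv
    return np.array([piv[0]+c*d[0]-s*d[1],piv[1]+s*d[0]+c*d[1],P0[2]]),R(al)
def tang(al,n=3):
    """mean resisting force along push direction, n samples"""
    v=[]; a=np.radians(al); t=np.array([-np.sin(a)*-1, -np.cos(a),0])  # ccw tangent at -x side
    for i in range(n):
        v.append(-(manip.current_ft_force()-f0)@t)
        if i<n-1: manip.hold(.02)
    return float(np.mean(v))
def where():
    d=manip.current_tool_pos()[:2]-piv; d0=P0[:2]-piv
    return np.degrees(np.arctan2(d[1],d[0])-np.arctan2(d0[1],d0[0]))
def push(a0,maxadv=4.6,step=.4):
    """push from contact angle a0 to the snap"""
    mx=0; al=a0
    while al<a0+maxadv-1e-6:
        al+=step; p,o=pose(al); manip.move_straight(p,vel=.01,orientation=o,threshold=9)
        F=tang(al); mx=max(mx,F); print(f"{al-a0:.1f}:{F:.1f}",end=" ")
        if F>11: print("HIGH"); return al,False
        if al-a0>2.9 and F<1.0 and mx>2.5: print("released"); return al,True
    print("cap"); return al,False
E
python3 - <<'E'
from h import *
print(where())
r=push(0); print(r,where(),manip.current_time())
E
```

```text
0.3246952090552336
0.4:1.5 0.8:2.7 1.2:3.4 1.6:4.9 2.0:5.0 2.4:2.1 2.8:0.7 3.2:0.1 released
(3.1999999999999997, True) 3.326327742584408 9.65
```

```bash
python3 - <<'E'
from h import *
for al in (3.6,4.0,4.3):
    p,o=pose(al); manip.move_straight(p,vel=.01,orientation=o,threshold=6); print(al,tang(al),where())
p,o=pose(2.5); manip.move_straight(p,vel=.05,orientation=o); manip.hold(.3); print(where(),manip.current_time())
snap("b1")
print([ (r["point"],r["confidence"]) for c in("scene","top") for r in manip.spot_point(c,"thumb_tab")])
E
```

```text
3.6 1.4263183730371607 3.6290144590015685
4.0 0.573880941426702 4.007967608065881
4.3 0.9652499590422612 4.305357210358781
2.5538081378379505 11.05
[([215.9, 343.7], 0.71), ([211.5, 298.4], 0.6)]
```

View pics/b1.png

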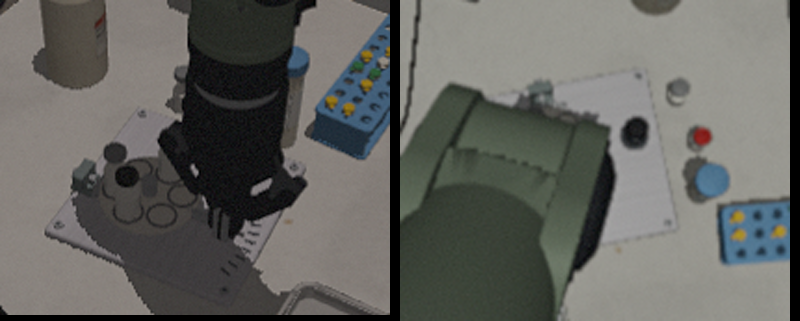

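```bash
cat >> h.py <<'E'
def feel(lo,hi):
    """approach from angle lo, return contact angle"""
    p,o=pose(lo); manip.move_straight(p,vel=.03,orientation=o); 
    p,o=pose(hi); hit=manip.move_straight(p,vel=.01,orientation=o,threshold=1.8)
    return hit,where()
E
python3 - <<'E'
from h import *
d=manip.capture("scene"); x=np.load("base.npy")
for a in (-9,-3,3,9): print(a,proj(d,b2w(x,tab(a)))[0].round(1))
manip.hold(.4)
r=feel(4.0,6.8); print(r,tang(6),manip.current_time())
E
```

```text
-9 [340.5 220.4]
-3 [343.2 217.1]
3 [345.3 213.6]
9 [346.9 210. ]
(False, np.float64(6.658350756161133)) 1.905190751253923 12.5583
```

Contact now comes at about 6.3°, one notch on, so click 1 is confirmed. The network also puts the tab at (344,216), where one click predicts (343,217). Next is click 2.

```bash
cat >> h.py <<'E'
def click(a0,start):
    mx=0;end=a0+4.2
    for al in np.append(np.arange(start,end-.2,.4),end):
        p,o=pose(al); manip.move_straight(p,vel=.01,orientation=o,threshold=9)
        F=tang(al); mx=max(mx,F); print(f"{al-a0:.1f}:{F:.1f}",end=" ")
        if F>10: print("HIGH"); return
    print("max",mx)
    p,o=pose(a0+2.5); manip.move_straight(p,vel=.05,orientation=o)
    print(where(),manip.current_time())
E
python3 - <<'E'
from h import *
click(6.0,7.2)
manip.hold(.6)
manip.capture("scene"); print([ (r["point"],r["confidence"]) for r in manip.spot_point("scene","thumb_tab")])
r=feel(10.0,12.9); print(r,tang(12),manip.current_time())
E
```

```text
1.2:3.4 1.6:4.6 2.0:4.9 2.4:0.8 2.8:0.9 3.2:0.4 3.6:0.5 4.2:0.6 max 4.889533292044382
8.45737410528204 15.075
[([210.3, 342.0], 0.69)]
(False, np.float64(-347.2254111601043)) 1.9006471916376035 16.65
```

The force rose to 4.9 N and then released, and contact comes again at about 12.5°, so click 2 is confirmed. Next is the third and last click. After it I'll back off without touching the lever again.

```bash
python3 - <<'E'
from h import *
click(12.0,13.2)
manip.hold(.5)
# back away along trailing side, then up
p,o=pose(8); manip.move_straight(p+[-.002,0.004,0],vel=.05,orientation=o)
p=manip.current_tool_pos(); manip.move_straight([p[0],p[1]+.005,.16],vel=.12)
manip.movep([.45,.08,.25],R(0)); manip.hold(.1)
print(manip.current_time())
snap("c1")
x=np.load("base.npy")
for c in("scene","top"):
    d=manip.capture(c)
    for t in ("thumb_tab","plunger_top","pivot"):
        print(c,t,[(np.round(r["point"][::-1],1),round(r["confidence"],2)) for r in manip.spot_point(c,t)])
    for a in (-9,3,9,15): print(a,proj(d,b2w(x,tab(a)))[0].round(1))
print(manip.current_time())
E
```

```text
1.2:3.6 1.6:4.2 2.0:5.5 2.4:2.6 2.8:0.0 3.2:0.2 3.6:0.3 4.0:0.9 4.2:0.6 max 5.531833214391013
-345.55057265446936 19.45
22.2917
scene thumb_tab [(array([345.4, 208.6]), 0.81)]
scene plunger_top [(array([325.8, 156.1]), 0.36)]
scene pivot [(array([300.6, 211.5]), 0.62)]
-9 [340.5 220.4]
3 [345.3 213.6]
9 [346.9 210. ]
15 [348.  206.3]
top thumb_tab [(array([317.3, 221.6]), 0.6)]
top plunger_top [(array([341.8, 184.4]), 0.49)]
top pivot [(array([304.1, 197.4]), 0.65)]
-9 [306.3 227.9]
3 [313.2 227. ]
9 [316.6 226. ]
15 [319.8 224.6]
22.7917
```

View pics/c1.png

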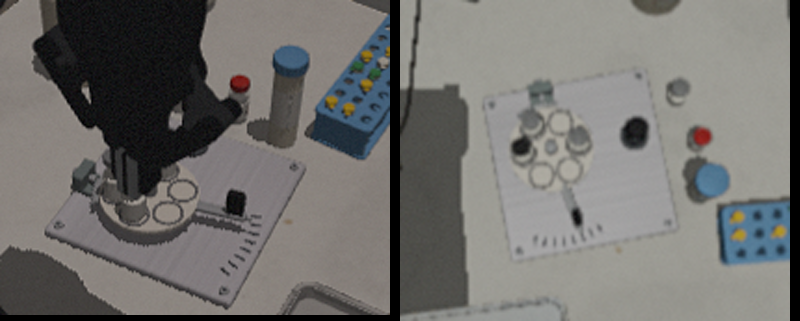

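```bash
python3 - <<'E'
from h import *
d=manip.capture("top"); ds=manip.capture("scene")
cv2.imwrite("pics/c2.png",cv2.resize(d["img"][165:250,275:365,::-1],None,fx=7,fy=7,interpolation=cv2.INTER_CUBIC))
x=np.load("base.npy")
for P in ((0,-.092,.072),(.003,-.092,.072)):
    w=b2w(x,P); print(w,"top",proj(d,w),"scene",proj(ds,w))
for c in("top","scene"):
    r=manip.outline_of(c,"plunger_top"); print(c,[(np.round(q["extent"],1),round(q["confidence"],2)) for q in r])
print(manip.current_time())
E
python3 - <<'E'
import cv2
a=cv2.imread("pics/scene0.png")
cv2.imwrite("pics/p0.png",cv2.resize(a[135:195,290:390],None,fx=8,fy=8,interpolation=cv2.INTER_CUBIC))
E
```

```text
[[ 0.57164113 -0.16776323  0.072     ]] top [[343.78145178 186.12784177]] scene [[325.03133699 153.88044638]]
[[ 0.57460429 -0.16729457  0.072     ]] top [[343.54118005 184.891189  ]] scene [[323.48014419 153.34144147]]
top [(array([343.6, 184.7,  10. ,   8.2]), 0.4)]
scene []
22.9917
```

View pics/c2.png

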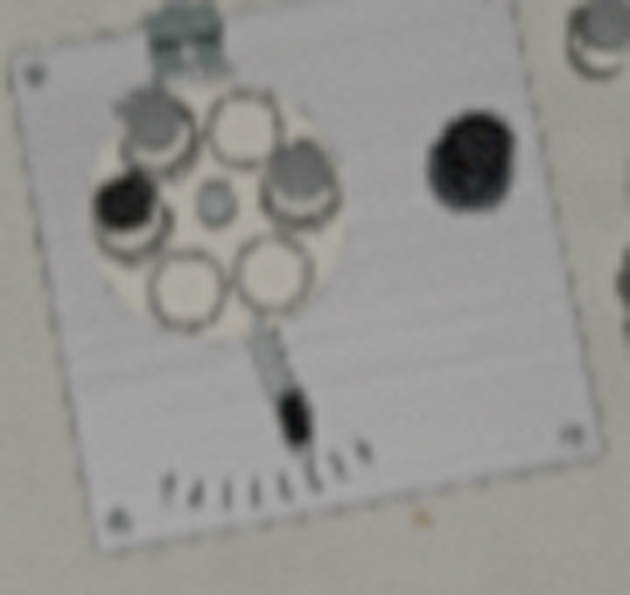

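View pics/p0.png

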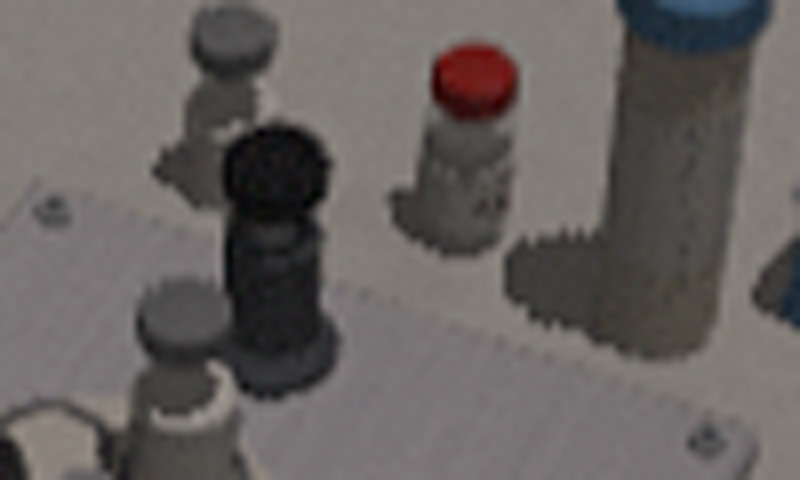

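The enlarged top picture shows the lever tip on the sixth rib, around (315,465) in the crop. It started on the third, so that is three clicks. Vials and tube are unmoved. The plunger knob centre at top (343.6,186.4) and scene (324.7,153.8) matches (0.572, −0.168) in the world. I'll go to it now.

```bash
python3 - <<'E'
from h import *
manip.movep([.5718,-.1675,.17],R(0)); manip.move_straight([.5718,-.1675,.084],vel=.08); manip.hold(.3)
g=[]
for i in range(6): g.append(manip.current_ft_force()); manip.hold(.02)
g=np.mean(g,0); np.save("g0.npy",g); print(g)
hit=manip.move_straight([.5718,-.1675,.066],vel=.012,threshold=2.5)
print(hit,manip.current_tool_pos(),manip.current_ft_force()-g,manip.current_time())
manip.hold(.1);print(manip.current_tool_pos(),manip.current_ft_force()-g)
snap("d1"); print(manip.current_time())
E
```

```text
[-0.03695103  0.47065348  0.15309631]
True [ 0.57170333 -0.16746859  0.07127827] [ 0.90969216 -0.83050302  1.48354819] 26.725
[ 0.5717464  -0.16746431  0.07128992] [ 1.30795624 -1.4417957   1.86913649]
26.925
```

View pics/d1.png

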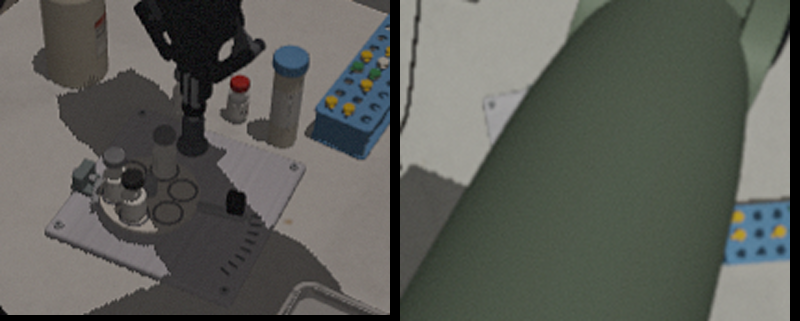

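The fingertips sit on the knob, at (193,110) in the left crop, with contact at z = 71 mm as expected. Now I'll press.

```bash
python3 - <<'E'
from h import *
g=np.load("g0.npy")
def fz(n=3):
    v=[]
    for i in range(n):
        manip.hold(.02); v.append((manip.current_ft_force()-g)[2])
    return float(np.mean(v))
z=.0705
while z>.0585:
    manip.move_straight([.5718,-.1675,z],vel=.012,threshold=8)
    F=fz(); zz=manip.current_tool_pos()[2]; print(f"{z*1e3:.2f}:{zz*1e3:.2f}:{F:.1f}",end=" ")
    if F>9.5: break
    z-= .0008 if zz>.066 else .0003
print(manip.current_time())
np.save("z.npy",z)
E
```

```text
70.50:70.53:3.0 69.70:69.60:2.3 68.90:68.78:2.3 68.10:68.03:2.4 67.30:67.21:1.8 66.50:66.42:2.3 65.70:65.60:2.2 65.40:65.37:2.1 65.10:65.09:3.1 64.80:64.77:2.7 64.50:64.46:3.1 64.20:64.14:3.2 63.90:64.04:4.9 63.60:64.03:6.2 63.30:63.98:8.9 63.00:63.98:10.3 31.725
```

```bash
python3 - <<'E'
from h import *
g=np.load("g0.npy"); z=float(np.load("z.npy"))
def fz(n=4):
    v=[]
    for i in range(n):
        manip.hold(.025); v.append((manip.current_ft_force()-g)[2])
    return float(np.mean(v))
z-=.0002; manip.move_straight([.5718,-.1675,z],vel=.01)
F=fz(); print(F); t0=manip.current_time()
if F<11.5: z-=(12-F)/8000; manip.move_straight([.5718,-.1675,z],vel=.01)
t0=manip.current_time(); L=[]
while manip.current_time()-t0<1.25:
    L.append(round(fz(),1))
print(L,manip.current_tool_pos()[2],manip.current_time())
manip.move_straight([.5718,-.1675,.18],vel=.08)
manip.movep([.42,.10,.28],R(0)); manip.hold(.1)
print(manip.current_time()); snap("e1")
for c in("scene","top"):
    manip.capture(c)
    for t in ("thumb_tab","plunger_top","vial_1","tube_50"):
        print(c,t,[(np.round(r["point"][::-1],1),round(r["confidence"],2)) for r in manip.spot_point(c,t)])
d=manip.capture("scene");x=np.load("base.npy")
for h in(.072,.064): print(h,proj(d,b2w(x,(0,-.092,h))))
print(manip.current_time())
cv2.imwrite("pics/e2.png",cv2.resize(d["img"][125:235,270:390,::-1],None,fx=5,fy=5,interpolation=cv2.INTER_CUBIC))
E
```

```text
12.256896093489086
[12.0, 11.8, 12.2, 12.2, 12.1, 11.5, 11.7, 11.8, 12.7, 12.0, 11.4, 11.9, 12.2] 0.06392607539073074 33.375
36.3167
scene thumb_tab [(array([341.8, 206.6]), 0.88)]
scene plunger_top [(array([326.5, 156.7]), 0.56)]
scene vial_1 []
scene tube_50 [(array([375.3, 174.7]), 0.66)]
top thumb_tab [(array([314.1, 226.4]), 0.7), (array([366.8, 210.6]), 0.35)]
top plunger_top [(array([342.4, 184.9]), 0.53)]
top vial_1 [(array([365.9, 191.3]), 0.57), (array([360. , 172.9]), 0.54)]
top tube_50 [(array([368.6, 213.1]), 0.51)]
0.072 [[325.03133699 153.88044638]]
0.064 [[324.90080127 157.26252151]]
36.9667
```

View pics/e1.png

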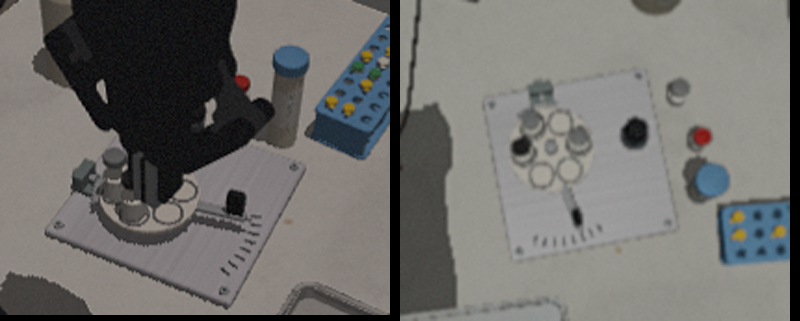

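View pics/e2.png

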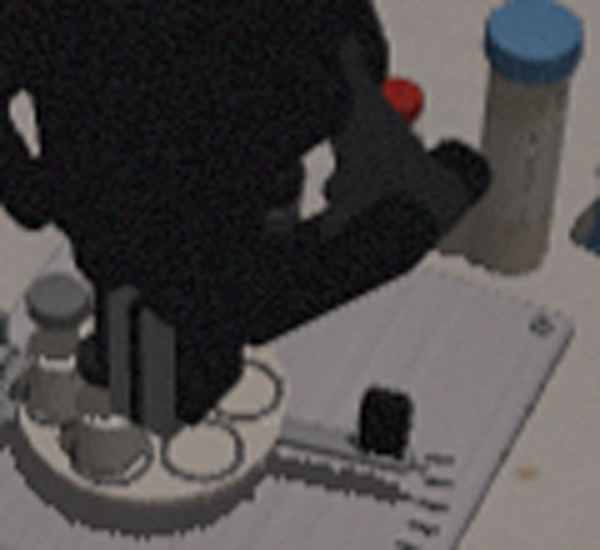

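The lever is still on the sixth rib, and the vials and tube haven't moved. The hand hides the plunger in `scene`, so I'll move it aside for one last look and then hand in.

```bash
python3 - <<'E'
from h import *
manip.movep([.33,-.02,.33],R(0)); manip.hold(.1); snap("g1")
manip.capture("scene")
print([(np.round(r["point"][::-1],1),round(r["confidence"],2)) for r in manip.spot_point("scene","plunger_top")],manip.current_time())
E
```

```text
[(array([326.2, 158.2]), 0.66), (array([272.3, 197.2]), 0.53)] 37.9417
```

View pics/g1.png

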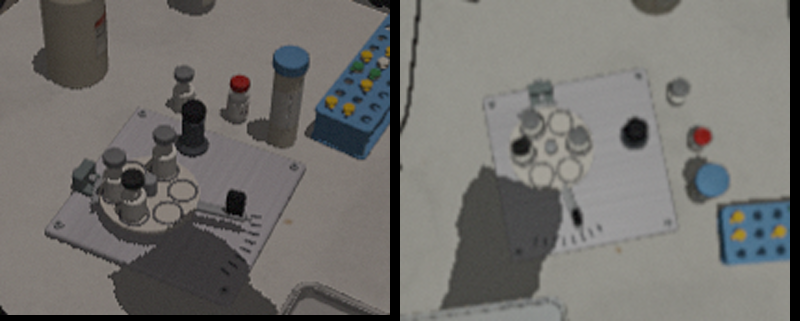

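The plunger knob now shows at scene (326,158), where fully down predicts (325,157). The lever is on the sixth rib and the loose vials and tube are standing in their places.

```bash
python3 -c "
from station import manip
print(manip.sign_off())
print(manip.current_time())"
```

```text
the job is handed in; nothing more can be done
None
the job is handed in; nothing more can be done
```

The turntable is three clicks further on, from the third notch to the sixth. The plunger is pressed fully home, and I handed the job in at about 38 s.

- **Lever:** I pushed the tab one notch at a time with the shut fingertips, peaking at 5.0, 4.9 and 5.5 N. It rested at least a second after the first and second clicks. Feeling for contact again confirmed those two clicks. The third was checked only in the pictures, which show the lever tip on the sixth rib.
- **Plunger:** It slid from about 71 mm down to its stop at 64 mm. I held 11.4 to 12.7 N on it for about 1.3 s, then lifted straight off. The final scene picture puts the knob at (326,158), where fully down predicts (325,157).
- **Loose vials and tube:** They stand where they were in the last pictures, and the arm is clear of everything.

Three checks were less clean:
- The plunger slid at about 2 to 3 N rather than the stated 4 N.
- The network's tab points were off by up to about 5 pixels, more than the 3 to 4 pixels of one notch. I therefore relied on the rib count and the contact checks.
- In two pictures the hand blocked the view of the plunger or a vial, so I moved it aside for the last look.

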